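Release the battery drawer of a drive unit by its flush catch

TASK

The battery in this white table-top drive unit needs changing. With the fingertips, feel along the grey strip in the unit's top for the flush catch, press it down until the battery drawer springs out of the unit's far side, then let the catch come back up and move the hand clear. Only press: do not lift or shift the things on and around the unit.

Things in the scene. Friction and masses are not known exactly. Their poses are not given: they have to be found in the camera images.
- console: White drive unit, fixed to the table: 200 mm (its x) by 300 mm (its y), flat top 90 mm above the table. Origin at the centre of its underside; x points from its display face to its battery-drawer face (away from the robot at yaw 0), y along its width, z up.
- strip_mid (a point): Middle of the grey strip in the unit's top, on its rigid flat surface, 89 mm above the table (1 mm below the white top). Same axes as the unit. The strip shows 70 mm along x, 132 mm along y. In it sits the catch, its face 2 mm lower, in an opening 47 mm (x) by 41 mm (y), centred at x = 0 of this point; along y its centre lies anywhere from -38 to +38 mm, different in every run.
- catch (a joint): How far the catch is pressed down, in m: 0 at rest, 0.005 at its stop. A rectangular plate, 46 mm (x) by 40 mm (y), slightly darker than the strip. Sprung: gives from about 1.5 N, about 5 N at its stop. Beyond about 0.0037 it frees the drawer; it springs back when let go.
- drawer (a joint): How far the battery drawer has come out of the unit's far (+x) face, in m: 0 shut and latched, 0.035 fully out. Freed by the catch it springs out by itself in about half a second and stays out. Its blue-grey front is 140 mm wide.
- jar: Loose small white jar with a blue lid, 34 mm wide and 32 mm tall, standing on the unit's top behind the strip. Origin at the centre of its underside. Leave alone.
- probe: Loose flat steel hand instrument with a green band, 10 mm wide, 8 mm thick, about 128 mm long, lying on the unit's top behind the strip. Origin under the middle of its handle, its y along its length towards the thin tip. Leave alone.
- vial: Loose amber bottle with a white cap, 38 mm wide and 75 mm tall, on the table to the left (+y) of the unit. Origin at the centre of its underside. Leave alone.
- cup: Loose steel cup, 70 mm wide at the rim and 45 mm tall, on the table to the right (-y) of the unit. Origin at the centre of its underside. Leave alone.

How it is judged:
By the outcome, as a careful person would: the job done as asked, in the order asked, and still so for the second after the job is handed in, with the robot touching nothing.
It also fails if it takes over 48 s, if anything falls off the work surface, if the arm or the gripper's body presses on something with over 40 N, if the wrist force passes 120 N, or if a joint passes its speed limit or range.

ROBOT

A 6-joint arm with a two-finger parallel gripper is mounted at the origin on the work surface. World frame = base frame: x ahead of the robot, y to its left, z up, the work surface at z = 0. Lengths are in mm, angles in degrees, forces in N, time in s.
With the tool pointing down it reaches from about 350 to 850 mm from the base axis. Payload 8.1 kg.
Tool frame: the origin (TCP) lies at the very end of the fingers, on their centre line; the grasp point (between the pads) lies 19 mm behind it; z points along the fingers, y is the direction in which the jaws open and shut (so a half turn about z gives the same grasp; the last joint's range is limited). The gripper opens to 85 mm and grips with 20 to 120 N. Pads are 22 mm wide; open, the fingers measure 114 mm over their backs; the gripper's body (76 mm by 85 mm) begins 54 mm behind the grasp point. The pads swing forward as they close: fully open they stand 13 mm farther back than shut.
Start: joints at [-69.064, 7.471, 85.268, -0, 87.261, -4.893], TCP at [261.431, -540.055, 231.292] pointing down, gripper open.
Joint ranges: [-169.43, 169.43], [-51.17, 129.36], [1.28, 143.12], [-76.62, 256.62], [0, 156.53], [-152.29, 152.29]. Speed limits (degrees/s): [136.94, 136.94, 159.86, 180, 180, 180].

INTERFACE

Orientations are given as [roll, pitch, yaw] about the fixed x, y, z axes, in that order (R = Rz(yaw) Ry(pitch) Rx(roll)).
In Python, from bench import r gives the robot as it stands.
- The arm moves only by the shell command python3 -m jog 'ROWS' [OPENING] [FORCE]. ROWS is JSON, a list of rows, each a list of 6 numbers: the shift along the tool's x, y, z normalised to -1 to 1, where 1 is 0.25 m, then the turn, a rotation vector about the tool's x, y, z normalised to -1 to 1, where 1 is pi rad. In form: [[x, y, z, ax, ay, az], ...]. A call has 1 to 10 rows; each row is the pose to reach, as a shift and turn from the pose commanded when the call began, along the tool's axes at that moment, turning the shorter way round; what a row does not reach only later rows make up. A row lasts 1/10 s, in which the tool goes at most 50 mm and 8.59 degrees, less where a joint would pass 70% of its speed; a pose out of reach is approached as far as the arm can. A call with a number of a shift or a turn outside -1 to 1 is refused whole. A call with a gripper value outside its range is refused whole. OPENING is the opening, from 0 (shut) to 1 (fully open), set as the call begins (- or left out, the last holds). The fingers move at their own pace and stop on an object; FORCE is the grip in N (left out, the last holds). Time passes only in rows, so rows that repeat a pose let the fingers close. It gives the time, the measured TCP pose, the force and the opening at its end, in the units of the state.
- r.sense(): the state, without advancing time (a new reading comes with each control period).
- r.snapshot(name): name is "side" or "top" or "wrist"; returns a dict with "pixels" (384x512x3 uint8, red, green, blue), "intrinsics" (3x3 intrinsics, pixels), "extrinsics" (4x4, takes a point from camera to world coordinates). Camera axes: x right, y down, z forward; pixel columns grow to the right and rows downward; lengths in mm; the calibration is good to about 2 mm. A picture is of the moment at which its call begins. There is no depth.
- r.hand_in(): hands the job in, once; it reports no verdict.
The state is a dict: "time": time; "joint_pos": joint angles; "qd": joint speeds; "joint_efforts": joint torques, N m; "tool_pos": TCP position; "tcp_rot": TCP orientation; "ft_force": force on the tool from outside, world axes, zero at the start; "wrist_torque": the same for the moment, N m; "finger_gap": finger opening in mm.
Only numpy, scipy, OpenCV 4.12 (cv2) and the standard library are available. Lean on these libraries where they do the work, as an engineer would, in place of code of your own. Each camera call takes 0.05 s, during which the arm holds its last target.

## Working session

There is one attempt and no reset: what is moved stays moved. The work goes in short steps, Python scripts to look and compute and a shell command to move; the robot and the scene stay as the last step left them, time stands still between calls to the robot, and variables do not carry over. Pictures are saved under pics/ and viewed, and the job is handed in when it is done.

```bash
mkdir -p pics; ls
python3 - <<'E'
from bench import r
import cv2
print(r.sense())
for n in("top","side","wrist"):
    s=r.snapshot(n); cv2.imwrite(f"pics/{n}0.png",s["pixels"][:,:,::-1]); print(n,s["intrinsics"].tolist(),s["extrinsics"].round(3).tolist())
E
```

```text
pics
{'time': 0.0, 'joint_pos': array([-6.90645542e+01,  7.51381616e+00,  8.53301789e+01,  1.28954608e-03,
        8.72597703e+01, -4.89192369e+00]), 'qd': array([-0.03102317,  0.03720904,  0.08910155,  0.08713326,  0.01805395,
        0.06054725]), 'joint_efforts': array([ 5.38928489e-04, -5.69399250e+01, -5.00548983e+01, -2.80614850e-04,
        1.45016730e-02, -9.26252415e-05]), 'tool_pos': array([ 261.24052653, -539.53988966,  230.24925902]), 'tcp_rot': array([-1.79896722e+02, -1.01320075e-02,  2.58272975e+01]), 'ft_force': array([0.8229053 , 0.13234713, 0.72065188]), 'wrist_torque': array([ 0.00130597, -0.04085177,  0.00259981]), 'finger_gap': 85.56568475573505}
top [[371.1343793579013, 0.0, 251.10019866337942], [0.0, 371.1343793579013, 188.63257815799477], [0.0, 0.0, 1.0]] [[0.004, -0.987, 0.16, 446.469], [-1.0, -0.003, 0.008, 45.771], [-0.007, -0.16, -0.987, 924.322], [0.0, 0.0, 0.0, 1.0]]
side [[348.0241402637246, 0.0, 251.26724211881793], [0.0, 348.0241402637246, 192.5281122571415], [0.0, 0.0, 1.0]] [[-0.933, -0.194, 0.303, 341.637], [-0.359, 0.525, -0.772, 619.281], [-0.01, -0.829, -0.56, 504.462], [0.0, 0.0, 0.0, 1.0]]
wrist [[269.84972727138944, 0.0, 258.09514940863147], [0.0, 269.84972727138944, 185.5988311857225], [0.0, 0.0, 1.0]] [[0.436, -0.857, -0.277, 332.222], [-0.9, -0.415, -0.133, -505.16], [-0.001, 0.307, -0.952, 372.745], [0.0, 0.0, 0.0, 1.0]]
```

View pics/top0.png

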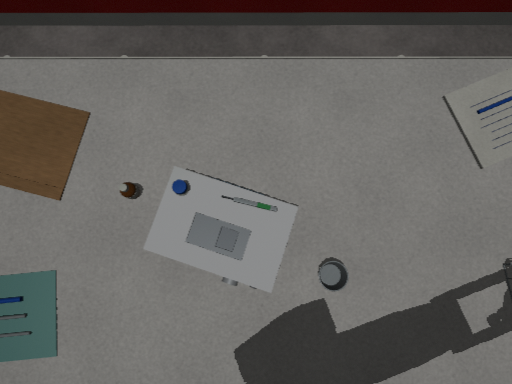

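View pics/side0.png

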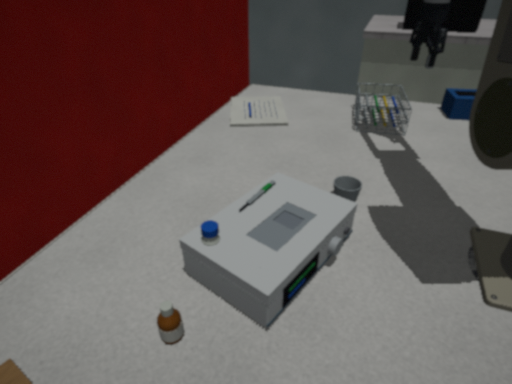

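View pics/wrist0.png

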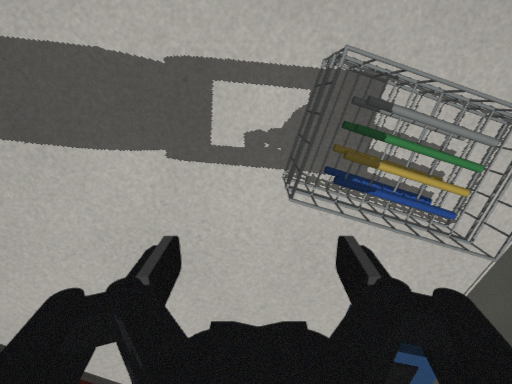

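The top view shows the unit with its corners near (177,168), (298,205), (272,290) and (145,248). The grey strip spans about (187–250, 213–258), and a darker plate sits near (228,239). Next I'll measure these.

```bash
cat > h.py <<'E'
import numpy as np,cv2
from bench import r
def ray(s,uv,z):
    K,E=s["intrinsics"],s["extrinsics"]
    d=E[:3,:3]@np.linalg.solve(K,[uv[0],uv[1],1.]); o=E[:3,3]
    return o+d*(z-o[2])/d[2]
def proj(s,p):
    E=s["extrinsics"]; q=E[:3,:3].T@(np.array(p)-E[:3,3]); q=s["intrinsics"]@q; return q[:2]/q[2]
E
python3 - <<'E'
from h import *
s=r.snapshot("top"); im=s["pixels"]
c=im[140:310,130:320]
cv2.imwrite("pics/topz.png",cv2.resize(c[:,:,::-1],None,fx=4,fy=3.5 if 0 else 3.5,interpolation=cv2.INTER_NEAREST))
g=cv2.cvtColor(im,cv2.COLOR_RGB2GRAY)
for p in [(200,225),(195,235),(228,239),(218,225),(170,230),(270,230),(240,245)]: print(p,im[p[1],p[0]])
for row in (239,): print(g[row,180:260])
E
```

```text
(200, 225) [103 108 110]
(195, 235) [106 109 112]
(228, 239) [ 95 100 103]
(218, 225) [103 107 110]
(170, 230) [139 140 141]
(270, 230) [140 141 141]
(240, 245) [105 110 112]
[140 140 141 140 141 131 113 109 109 109 109 109 109 109 108 109 109 110
 109 109 108 109 109 109 109 109 109 109 109 109 110 110 110 110 109 110
 103  94  96  98  99  99  98  98  98  97  98  99  99  98  98  98  98  99
  98  92  93 107 108 109 109 108 108 108 108 108 108 111 125 139 140 140
 140 140 140 140 140 140 141 140]
```

View pics/topz.png

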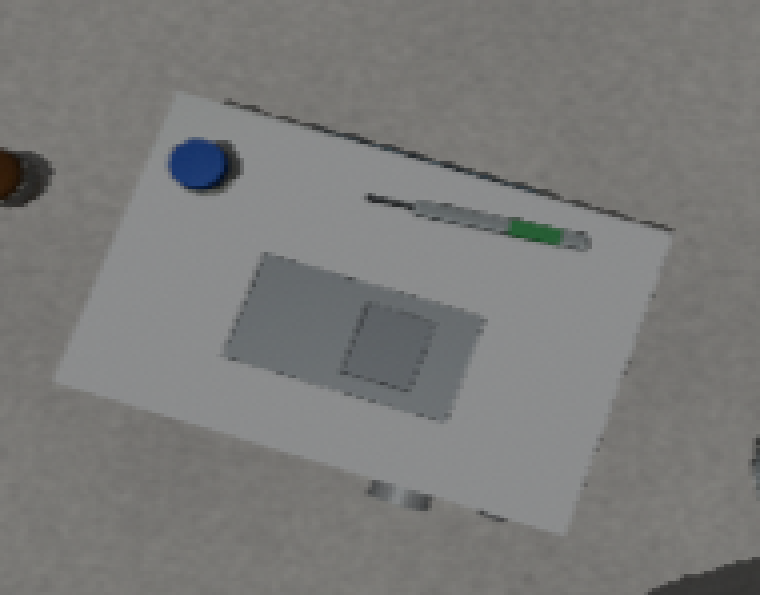

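The zoom shows the strip with the darker catch plate at about (388,347), which is full-image (227,239). I'll fit both with masks.

Run:
```python
from h import *
s=r.snapshot("top"); g=cv2.GaussianBlur(cv2.cvtColor(s["pixels"],cv2.COLOR_RGB2GRAY),(3,3),0)
def rect(mask,z):
    cs,_=cv2.findContours(mask,cv2.RETR_EXTERNAL,cv2.CHAIN_APPROX_NONE)
    c=[c for c in cs if cv2.pointPolygonTest(c,(228,239),False)>=0][0]
    P=np.array([ray(s,p[0],z)[:2] for p in c],np.float32)
    b=cv2.minAreaRect(P); print(b, cv2.minAreaRect(c)); return b
m=np.zeros_like(g); m[200:270,175:262]=255
strip=rect(((g<125)*255).astype(np.uint8)&m,89)
k=((g<104)*255).astype(np.uint8)&m
k=cv2.morphologyEx(k,cv2.MORPH_OPEN,np.ones((5,5),np.uint8))
cat=rect(k,87)
c0=np.array(strip[0]);w=np.array(cat[0])
# yaw: long side = y
b=cv2.boxPoints(strip); e=[b[1]-b[0],b[2]-b[1]]; L=max(e,key=np.linalg.norm); L=L/np.linalg.norm(L); L*=np.sign(L[1])
yaw=np.degrees(np.arctan2(-L[0],L[1])); print("yaw",yaw,"x,y offset of catch",(w-c0)@[L[1],-L[0]],(w-c0)@L)
from scipy.spatial.transform import Rotation as R
print(r.sense()["tcp_rot"])
```

```text
((474.89447021484375, 126.09953308105469), (134.74244689941406, 72.31509399414062), 71.85086822509766) ((218.05001831054688, 235.84999084472656), (60.08327102661133, 32.57145690917969), 18.43494987487793)
((469.0549621582031, 106.78364562988281), (46.40861129760742, 51.36515426635742), 74.35818481445312) ((226.6981201171875, 238.55662536621094), (20.604084014892578, 23.213932037353516), 15.945395469665527)
yaw -18.14914 x,y offset of catch 0.46774903682035074 -20.173857982531445
[-1.79948058e+02 -3.11467816e-03  2.58287786e+01]
```

```bash
python3 -m jog '[[0.936,-0.984,0,0,0,0],[0.936,-0.984,0,0,0,0],[0.936,-0.984,0,0,0,0],[0.936,-0.984,0,0,0,0],[0.936,-0.984,0,0,0,0],[0.936,-0.984,0,0,0,0],[0.936,-0.984,0,0,0,0],[0.936,-0.984,0,0,0,0],[0.936,-0.984,0,0,0,0],[0.936,-0.984,0,0,0,0]]' 0 20
python3 -m jog '[[0.936,-0.984,0.2,0,0,-0.256],[0.936,-0.984,0.2,0,0,-0.256],[0.936,-0.984,0.2,0,0,-0.256],[0.936,-0.984,0.2,0,0,-0.256],[0.936,-0.984,0.2,0,0,-0.256],[0.936,-0.984,0.2,0,0,-0.256],[0.936,-0.984,0.2,0,0,-0.256],[0.936,-0.984,0.2,0,0,-0.256],[0.936,-0.984,0.2,0,0,-0.256],[0.936,-0.984,0.2,0,0,-0.256]]'
```

```text
time: 1.25
tool_pos: [364.7, -217.3, 231.3]
tcp_rot: [180.0, 0.0, 25.8]
ft_force: [0.1, -0.2, -0.3]
finger_gap: -0.0
time: 2.25
tool_pos: [468.5, 105.2, 181.2]
tcp_rot: [-180.0, 0.0, 71.8]
ft_force: [-0.2, 0.8, 1.3]
finger_gap: 0.1
```

Run:
```python
from h import *
a=r.snapshot("wrist");b=r.snapshot("side")
o=np.hstack([a["pixels"][:,:,::-1],b["pixels"][:,:,::-1]])
cv2.imwrite("pics/w1.png",a["pixels"][:,:,::-1]); cv2.imwrite("pics/s1.png",cv2.resize(b["pixels"][150:330,150:390,::-1],None,fx=3,fy=3))
q=r.sense(); print(q["tool_pos"],q["tcp_rot"],q["ft_force"])
print(proj(a,[468.5,107,87]),proj(b,[468.5,107,87]))
```

```text
[468.56180111 105.08259292 181.53074958] [1.79976536e+02 9.66381703e-03 7.17639440e+01] [-0.84961538 -0.36492557 -0.16591047]
[257.4086387 186.3083568] [287.5323422  219.82475957]
```

View pics/w1.png

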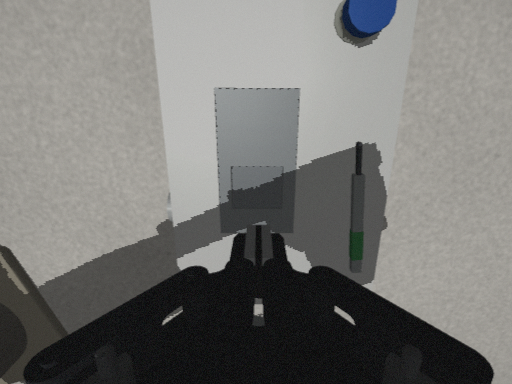

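View pics/s1.png

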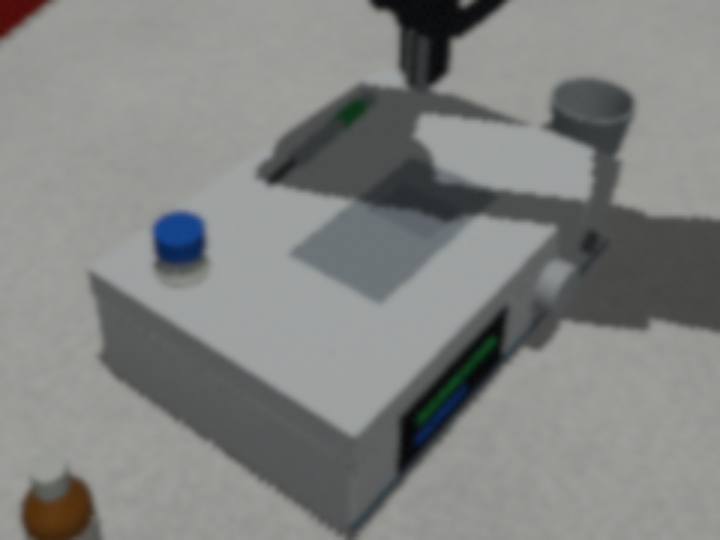

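The wrist view shows the catch at (231–284, 166–209), with its centre at (257.5,187). My projected estimate was (257.4,186.3), so they agree. The fingers are aligned with the unit, so I'll descend and then press in small steps.

```bash
python3 -m jog '[[0.008,0,0.15,0,0,0],[0.008,0,0.25,0,0,0],[0.008,0,0.32,0,0,0],[0.008,0,0.348,0,0,0],[0.008,0,0.348,0,0,0]]'
python3 -m jog '[[0,0,0.008,0,0,0],[0,0,0.016,0,0,0],[0,0,0.02,0,0,0],[0,0,0.02,0,0,0],[0,0,0.02,0,0,0]]'
```

```text
time: 2.85
tool_pos: [468.4, 107.6, 93.7]
tcp_rot: [-179.9, 0.0, 71.8]
ft_force: [-0.4, -0.3, -0.6]
finger_gap: 0.2
time: 3.35
tool_pos: [469.1, 108.7, 89.6]
tcp_rot: [180.0, -0.0, 71.9]
ft_force: [0.1, 0.6, 0.2]
finger_gap: 0.3
```

```bash
python3 -m jog '[[0,0,0.004,0,0,0],[0,0,0.008,0,0,0],[0,0,0.008,0,0,0],[0,0,0.008,0,0,0]]'
python3 -m jog '[[0,0,0.004,0,0,0],[0,0,0.004,0,0,0],[0,0,0.004,0,0,0]]'
python3 -m jog '[[0,0,0.004,0,0,0],[0,0,0.004,0,0,0],[0,0,0.004,0,0,0]]'
```

```text
time: 3.75
tool_pos: [468.9, 108.6, 87.2]
tcp_rot: [-180.0, 0.0, 71.9]
ft_force: [-0.8, -0.3, -0.0]
finger_gap: 0.0
time: 4.05
tool_pos: [469.0, 108.6, 86.4]
tcp_rot: [180.0, -0.0, 71.9]
ft_force: [-0.7, 0.0, 2.8]
finger_gap: -0.1
time: 4.35
tool_pos: [469.0, 108.6, 85.4]
tcp_rot: [180.0, -0.0, 71.9]
ft_force: [-0.8, 0.5, 3.7]
finger_gap: -0.4
```

Contact came at about z=87 with a spring-like force, below the rigid strip at 89, so this is the catch. I'll keep going.

```bash
python3 -m jog '[[0,0,0.004,0,0,0],[0,0,0.004,0,0,0],[0,0,0.004,0,0,0]]'
python3 -m jog '[[0,0,0.004,0,0,0],[0,0,0.004,0,0,0],[0,0,0.004,0,0,0]]'
python3 -m jog '[[0,0,0.002,0,0,0],[0,0,0.002,0,0,0],[0,0,0.002,0,0,0],[0,0,0.002,0,0,0],[0,0,0.002,0,0,0]]'
python3 - <<'E'
from h import *
t=r.snapshot("top");a=r.snapshot("side");print(r.sense()["ft_force"],r.sense()["tool_pos"])
cv2.imwrite("pics/t2.png",cv2.resize(t["pixels"][140:310,130:320,::-1],None,fx=4,fy=3.5))
E
```

```text
time: 4.65
tool_pos: [469.0, 108.6, 84.3]
tcp_rot: [180.0, -0.0, 71.9]
ft_force: [-0.6, 0.2, 4.1]
finger_gap: 0.1
time: 4.95
tool_pos: [468.9, 108.6, 83.3]
tcp_rot: [-180.0, -0.0, 71.9]
ft_force: [-2.0, 0.8, 5.1]
finger_gap: -0.0
time: 5.45
tool_pos: [469.0, 108.6, 82.8]
tcp_rot: [180.0, -0.0, 71.9]
ft_force: [-1.9, 0.8, 4.2]
finger_gap: -0.1
[-1.55095277  0.6071336   4.44235032] [468.93823208 108.60884428  82.79908857]
```

View pics/t2.png

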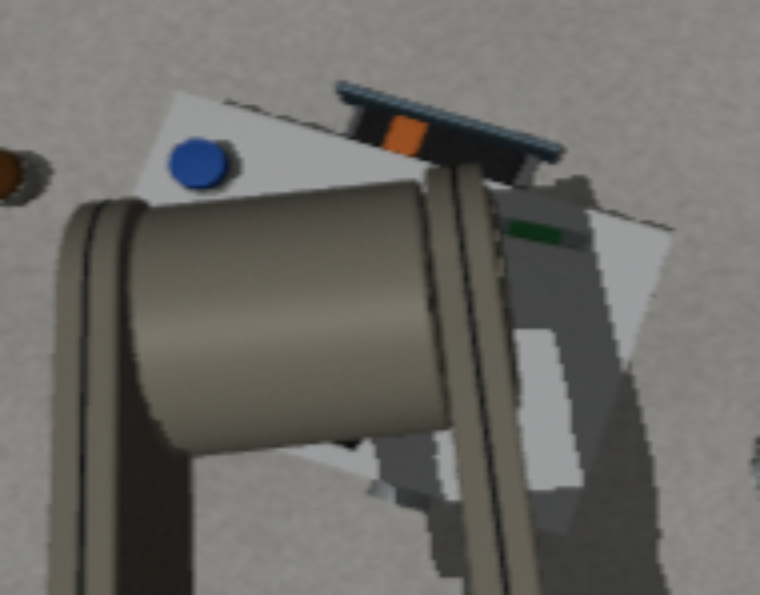

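The drawer's blue-grey front has sprung out beyond the far edge, from (340,88) to (562,155). Now I'll lift straight up and move clear.

```bash
python3 -m jog '[[0,0,-0.01,0,0,0],[0,0,-0.02,0,0,0],[0,0,-0.04,0,0,0],[0,0,-0.1,0,0,0],[0,0,-0.25,0,0,0],[0,0,-0.4,0,0,0],[0,0,-0.55,0,0,0],[0,0,-0.6,0,0,0],[0,0,-0.6,0,0,0]]'
python3 -m jog '[[-0.2,0,0,0,0,0],[-0.4,0,0,0,0,0],[-0.6,0,0,0,0,0],[-0.8,0,0,0,0,0],[-0.9,0,0,0,0,0],[-0.9,0,0,0,0,0],[-0.9,0,0,0,0,0],[-0.9,0,0,0,0,0]]'
python3 - <<'E'
from h import *
t=r.snapshot("top");a=r.snapshot("side");print(r.sense()["ft_force"],r.sense()["tool_pos"])
cv2.imwrite("pics/t3.png",cv2.resize(t["pixels"][120:310,100:360,::-1],None,fx=3,fy=3))
cv2.imwrite("pics/s3.png",a["pixels"][:,:,::-1])
E
```

```text
time: 6.45
tool_pos: [470.3, 108.7, 235.4]
tcp_rot: [179.8, -0.1, 71.9]
ft_force: [1.0, 0.3, -0.5]
finger_gap: 0.3
time: 7.25
tool_pos: [398.8, -104.4, 231.6]
tcp_rot: [-179.9, -0.0, 71.9]
ft_force: [0.1, -1.3, 0.3]
finger_gap: 0.1
[ 0.06862641  1.18703202 -0.97482984] [ 399.13828568 -104.23110167  232.14559716]
```

View pics/t3.png

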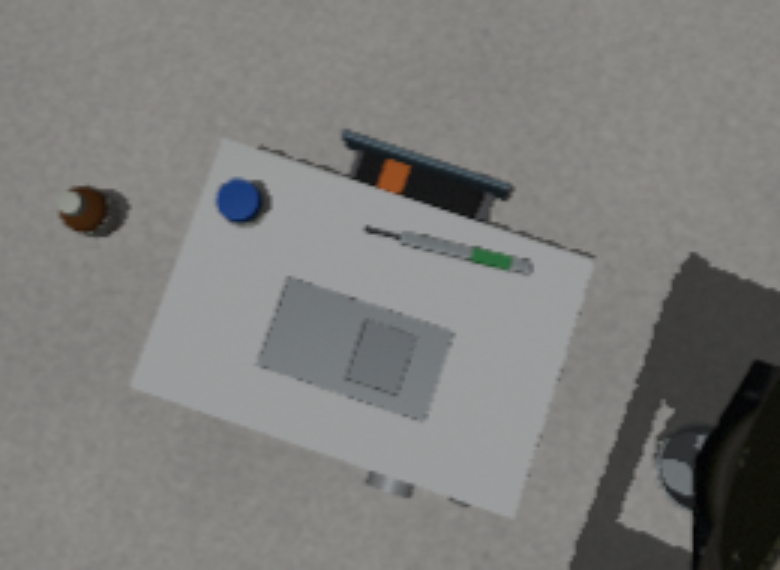

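View pics/s3.png

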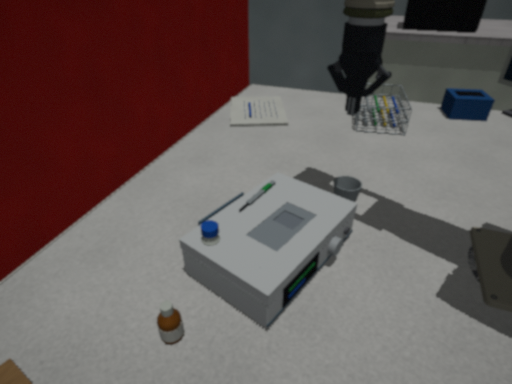

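The drawer is out, from (345,135) to (510,190) in the top view. The catch at (381,357) looks as it did at rest. The jar, probe, vial and cup stand where they were, and the hand is clear, well above the cup. I'll hand in now.

```bash
python3 -c "
from bench import r
print(r.hand_in(), r.sense()['time'])"
```

```text
the job is handed in; nothing more can be done
the job is handed in; nothing more can be done
```

The battery drawer is open. I pressed the catch down with the shut fingertips, let it come back up, moved the hand clear and handed the job in at about 7.4 s.

- **Finding the catch:** I located it in the top view, about 20 mm to the -y side of the strip's middle, and the wrist view agreed. I did not sweep the fingers along the strip. Contact confirmed it: a light spring force began at about z = 87 mm, below the rigid strip at 89 mm.
- **Pressing:** The fingertips went down in 1 mm steps to about z = 83 mm. The vertical force reached about 5 N, with about 2 N sideways.
- **Last checks:** The pictures show the drawer out on the far side and the catch looking as it did at rest. The jar, probe, vial and cup looked undisturbed, though the hand partly hid the cup in the top view and I judged them by eye. The wrist force was back to noise, about 1 N, with the hand about 230 mm above the table. None of the checks failed or disagreed.

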